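Put the screws away, then lift the screen off the phone

ROBOT

A 6-joint arm with a two-finger parallel gripper is mounted at the origin on the work surface. World frame = base frame: x ahead of the robot, y to its left, z up, the work surface at z = 0. Lengths are in m, angles in degrees, forces in N, time in s.
With the tool pointing down it reaches from about 0.275 to 0.825 m from the base axis. Payload 5.2 kg.
Tool frame: the origin (TCP) lies between the finger pads; the fingertips stand 22 mm ahead of it and the grasp point (between the pads) lies 3 mm ahead of it; z points along the fingers, y is the direction in which the jaws open and shut (so a half turn about z gives the same grasp; the last joint's range is limited). The gripper opens to 93 mm and grips with 3 to 60 N. Pads are 15 mm wide; open, the fingers measure 128 mm over their backs; the gripper's body (75 mm by 188 mm) begins 65 mm behind the grasp point.
Start: joints at [-88.396, 14.817, 87.949, -0, 77.235, -11.62], TCP at [0.126, -0.535, 0.241] pointing down, gripper open.
Joint ranges: [-179.93, 179.93], [-52.35, 119.4], [10.71, 147.94], [-69.91, 249.91], [12.55, 155.21], [-178.61, 178.61]. Speed limits (degrees/s): [147.25, 147.25, 180, 180, 180, 180].

INTERFACE

Orientations are given as [roll, pitch, yaw] about the fixed x, y, z axes, in that order (R = Rz(yaw) Ry(pitch) Rx(roll)).
In Python, from cell import bot gives the robot as it stands.
- The arm moves only by the tool carry_out, never from a script. Its argument "plan" is a list of rows, each a list of 2 entries, a list of its own where there are three numbers: the shift along the tool's x, y, z in units of 30 mm (1.0 is 30 mm), then the turn about the tool's z in units of 5 degrees (1.0 is 5 degrees). In form: [[[dx, dy, dz], twist], ...]. A call has 1 to 20 rows; each row shifts and turns the pose as measured when the row begins, along the tool's axes as they then stand; what a row does not reach is not made up. A row lasts 1/12 s, in which the tool goes at most 41.7 mm and 7.16 degrees, less where a joint would pass 70% of its speed; a pose out of reach is approached as far as the arm can. A call is refused whole if a number of a shift passes 1 or a number of a turn 1, either way. A call with a gripper value outside its range is refused whole. "gripper" is the opening, from 0 (shut) to 1 (fully open), set as the call begins (left out, the last holds). The fingers move at their own pace and stop on an object; "grip_force" is the grip in N (left out, the last holds). Time passes only in rows, so rows that do not move let the fingers close. It gives the time, the measured TCP pose, the force and the opening at its end, in the units of the state.
- bot.get_state(): the state, without advancing time (a new reading comes with each control period).
- bot.grab_frame(name): name is "scene" or "top"; returns a dict with "frame" (480x640x3 uint8, blue, green, red), "vfov" (degrees; the focal length in pixels is half the picture's height over the tangent of half this angle, whatever the lens; pixels are square), "cx", "cy" (the principal point, pixels), "R" (3x3) and "t" (3): a world point X has camera coordinates R X + t. Camera axes: x right, y down, z forward; pixel columns grow to the right and rows downward; lengths in m; the calibration is good to about 2 mm. A picture is of the moment at which its call begins. There is no depth.
- bot.close_job(): hands the job in, once; it reports no verdict.
The state is a dict: "time_s": time; "joint_pos": joint angles; "qvel": joint speeds; "joint_efforts": joint torques, N m; "ee_pos": TCP position; "tcp_rot": TCP orientation; "wrist_force": force on the tool from outside, world axes, zero at the start; "moment": the same for the moment, N m; "gripper_width": opening from 0.0 (shut) to 1.0 (fully open).
Only numpy, scipy, OpenCV 4.12 (cv2) and the standard library are available. Lean on these libraries where they do the work, as an engineer would, in place of code of your own. Each camera call takes 0.05 s, during which the arm holds its last target. There are 200 camera calls.

TASK

First put the little screw box away in the open drawer of the small cabinet and push that drawer fully shut. Then take the suction lifter by the bar of its handle, lift the phone screen that it sticks to straight up off the opened phone and hold it there over the phone, level and steady, at least 10 cm above the bench; finish while still holding it, without putting it down or letting go. Keep the screen level all the way and leave the other things on the bench where they are.

Things in the scene. Friction and masses are not known exactly. Their poses are not given: they have to be found in the camera images.
- screwbox_center (a point): white plastic screw box, closed, rectangular, 62 x 42 x 29 mm high (x, y, z of its own axes), 50 to 100 g, standing flat on the bench (a round metal tin of about the same height is a different thing); this point is its centre, half-way up, 14.5 mm above its underside. x runs along the 62 mm side.
- drawer_floor (a point): point on the floor of the open upper drawer, a good place for the box; moves with the drawer. x points into the cabinet (the way it shuts), z up. Inside, the drawer reaches 52 mm from here to its front, 102 mm inwards (first 50 mm uncovered at the start), 74 mm to each side. Floor 80 mm above the bench; side walls rise 38 mm, front panel 47 mm, cabinet top 60 mm above the floor.
- cab_drawer0 (a joint): how far the upper drawer is open, in m: 0 is fully shut, 0.134 is its stop; starts 0.110 to 0.132 open; slides with about 1 N of friction and stays where it is left.
- cab_drawer0_handle (a point): centre of the upper drawer's steel bar handle: a level bar about 95 mm long and 10 mm thick, parallel to the drawer front and 35 mm before it, 103 mm above the bench; axes as drawer_floor: pushing along +x shuts the drawer; moves with it. A second, shut drawer with the same handle lies 58 mm below.
- cab: grey two-drawer desktop cabinet, fixed to the bench, 200 (x) x 190 (y) x 140 mm high; origin at the centre of its underside, its drawer fronts face its own -x.
- jig: opened phone clamped on an aluminium repair plate fixed to the bench: plate 190 (x) x 115 (y) x 10 mm, phone frame on it 160 x 82 mm; the ledge carrying the screen is 18 mm above the bench, inside a rim 3.5 mm higher with 2 mm of play or more around the screen; origin at the centre of the plate's underside.
- lifter_bar (a point): centre of the handle bar of the grey suction lifter, which sticks firmly to the screen. Bar along x (the screen's long side), level, 76 mm long, 13 mm wide (y), 14 mm high, 60 mm above the screen's underside (78 mm above the bench at the start), over the centre of mass. Below its middle 34 mm are free down to the 60 mm wide suction cup; slanted 10 mm legs join the bar's ends to the cup.
- screen_underside (a point): centre of the underside of the loose phone screen (grey glass face, black edge), 151 (x) x 72 (y) x 5 mm, z up; 18 mm above the bench at the start.
- screen: the same loose phone screen with the lifter stuck to it (one rigid piece, 75 to 155 g); origin at the centre of the screen's underside, x along its long side, z up.
- screwbox: the screw box again; origin at the centre of its underside.
- tin: bystander: round metal tin, 54 mm across, 28 mm high, to be left alone; origin at the centre of its underside.
- bottle: bystander: whitish translucent bottle with a blue cap, 52 mm across, 120 mm high; origin at the centre of its underside.
- driver: bystander: screwdriver lying on the bench, 130 mm long, black handle; origin near its middle.
- handset: bystander: grey cordless handset lying flat, 150 x 48 x 20 mm; origin at the centre of its underside.
- tape: bystander: flat red roll of tape, 90 mm across, 18 mm high; origin at the centre of its underside.
- mug: bystander: white mug, 80 mm across, 90 mm high; origin at the centre of its underside.
Not all that is in view belongs to the job. What is shaped like the screwbox but red is not meant.

How it is judged:
By the outcome, as a careful person would: the job done as asked, in the order asked, and still so for the second after the job is handed in, while the arm keeps its last pose, push and grip.
It also fails if it takes over 64 s, if anything falls off the work surface, if the arm or the gripper's body presses on something with over 40 N, if the wrist force passes 120 N, or if a joint passes its speed limit or range.

## Working session

There is one attempt and no reset: what is moved stays moved. The work goes in short steps, Python scripts to look and compute and a tool call to move; the robot and the scene stay as the last step left them, time stands still between calls to the robot, and variables do not carry over. Pictures are saved under pics/ and viewed, about 8 in all and at most 12, crops included, and the job is handed in when it is done.

Besides the shell and the picture viewer there is one more tool, called after "Emit:" in YAML: its name, and indented under it one key for each argument. carry_out: Moves the arm, as the interface text tells. Its arguments: {"type":"object","properties":{"plan":{"type":"array"},"gripper":{"type":"number"},"grip_force":{"type":"number"}},"required":["plan"]}

```bash
mkdir -p pics; cat > h.py <<'E'
import numpy as np, cv2
from cell import bot
def cam(n):
    d=bot.grab_frame(n); d['f']=240/np.tan(np.radians(d['vfov']/2)); d['R']=np.array(d['R']);d['t']=np.array(d['t']);return d
def ray(d,u,v,z):
    c=-d['R'].T@d['t']; r=d['R'].T@np.array([(u-d['cx'])/d['f'],(v-d['cy'])/d['f'],1]); return c+r*(z-c[2])/r[2]
def proj(d,X):
    p=d['R']@np.array(X)+d['t']; return d['cx']+d['f']*p[0]/p[2], d['cy']+d['f']*p[1]/p[2]
E
python3 - <<'E'
from h import *
for n in('scene','top'):
    d=cam(n); cv2.imwrite(f'pics/{n}0.png',d['frame']); print(n,d['vfov'],d['cx'],d['cy'],-d['R'].T@d['t'],d['R'].round(3).tolist(),[k for k in d])
print(bot.get_state())
E
```

```text
scene 50.63277102788301 319.1796840346242 242.96407109616447 [ 1.26052925 -0.45558986  0.88222358] [[0.565, 0.825, -0.018], [0.564, -0.402, -0.722], [-0.602, 0.398, -0.692]] ['frame', 'vfov', 'cx', 'cy', 'R', 't', 'f']
top 43.91784141260533 310.4632146245259 233.50320813557957 [0.42537055 0.0104684  1.23771238] [[-0.009, -1.0, -0.01], [-0.993, 0.01, -0.114], [0.114, 0.009, -0.993]] ['frame', 'vfov', 'cx', 'cy', 'R', 't', 'f']
{'time_s': 0.1, 'joint_pos': array([-8.83955232e+01,  1.48549512e+01,  8.80032093e+01, -1.09358982e-03,
        7.72326082e+01, -1.16204158e+01]), 'qvel': array([ 0.04724538, -0.11742092, -0.15311898,  0.02633534, -0.04882052,
        0.04133338]), 'joint_efforts': array([ 2.04388998e-03, -4.38211477e+01, -2.84644872e+01,  7.20281107e-02,
        3.62679292e-02, -5.56889609e-05]), 'ee_pos': array([ 0.12582192, -0.53496943,  0.23991323]), 'tcp_rot': array([-1.79910877e+02, -1.72389365e-02,  1.32251216e+01]), 'wrist_force': array([-0.32799192,  0.45464292, -0.18830215]), 'moment': array([-0.02484544,  0.01936196,  0.02291327]), 'gripper_width': 1.0022277637984105}
```

View pics/top0.png

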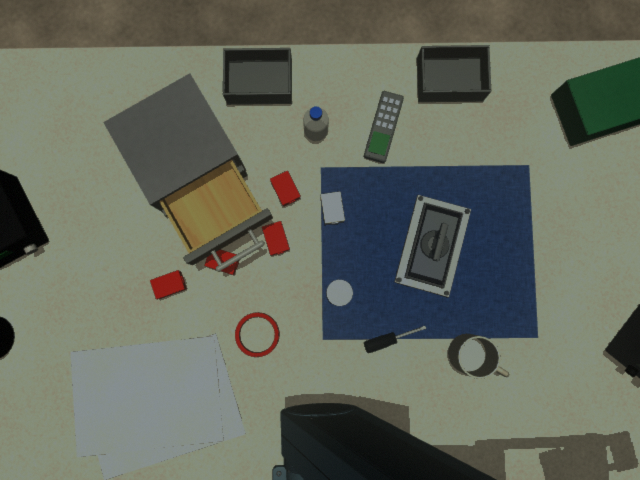

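View pics/scene0.png

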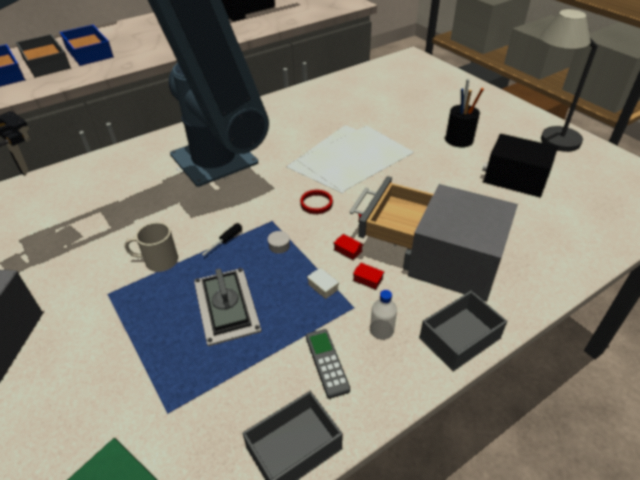

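Top view: the candidates for the screw box are the white box at (333,207), the red boxes at (285,188), (276,238), (222,262) and (168,284), and the round tin at (340,293). The white rectangular one at (333,207) fits the description. The cabinet with its open drawer is at about (190,170), and the jig and lifter at (434,244). I'll confirm with one enlarged crop.

```bash
cat > m.py <<'E'
from h import *
d=cam('top'); im=d['frame']
c=cv2.resize(im[90:310,100:480],None,fx=2.1,fy=2.1,interpolation=cv2.INTER_CUBIC)
cv2.imwrite('pics/crop1.png',c)
hsv=cv2.cvtColor(im,cv2.COLOR_BGR2HSV)
# white box in blue mat
m=((hsv[...,1]<70)&(hsv[...,2]>110)).astype(np.uint8); r=np.zeros_like(m); r[185:230,321:350]=1
ys,xs=np.nonzero(m&r); rect=cv2.minAreaRect(np.c_[xs,ys].astype(np.float32)); print('box',rect,len(xs))
P=[ray(d,*p,.029) for p in cv2.boxPoints(rect)]
for p in P: print(p.round(4))
P=np.array(P)
print('sides',np.linalg.norm(P[1]-P[0]),np.linalg.norm(P[2]-P[1]),'cen',P.mean(0))
# plate
for u,v in [(419,198),(467,211),(447,293),(400,281)]: print('screw',ray(d,u,v,.010).round(4))
E
python3 m.py
```

```text
box ((332.3005676269531, 207.45376586914062), (30.183353424072266, 19.767436981201172), 81.25383758544922) 579
[0.6461 0.0007 0.029 ]
[ 0.6519 -0.0396  0.029 ]
[ 0.5898 -0.0481  0.029 ]
[ 0.584  -0.0081  0.029 ]
sides 0.040728850920998094 0.06267812224451726 cen [ 0.61794766 -0.02379157  0.029     ]
screw [ 0.6389 -0.2054  0.01  ]
screw [ 0.6104 -0.3043  0.01  ]
screw [ 0.4411 -0.2568  0.01  ]
screw [ 0.4666 -0.1613  0.01  ]
```

View pics/crop1.png

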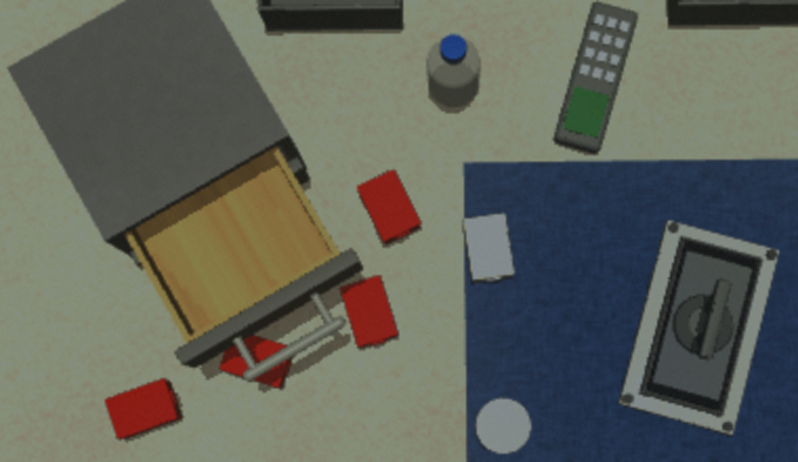

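Confirmed: the white rectangular box is at crop (489,247), the red ones are lookalikes, and the round white thing at crop (503,425) is the tin. Next, the cabinet and handle geometry.

```bash
python3 - <<'E'
from h import *
d=cam('top'); q=lambda u,v,z: ray(d,u/2.1+100,v/2.1+90,z)
A,B,C=q(108,242,.14),q(293,137,.14),q(10,68,.14)
print('cab front L,R, backL',A.round(4),B.round(4),C.round(4),np.linalg.norm(B-A),np.linalg.norm(C-A))
yaw=np.degrees(np.arctan2(*(C-A)[1::-1]));yaw2=np.degrees(np.arctan2(*(A-B)[1::-1]))-90
print('yaw',yaw,yaw2)
h1,h2=q(248,376,.107),q(342,321,.107);print('handle',h1.round(4),h2.round(4),((h1+h2)/2).round(4),np.linalg.norm(h1-h2),np.degrees(np.arctan2(*(h1-h2)[1::-1]))-90)
p1,p2=q(180,362,.127),q(360,262,.127);print('panel front edge',p1,p2,np.linalg.norm(p1-p2),np.degrees(np.arctan2(*(p1-p2)[1::-1]))-90)
y=np.radians((yaw2+np.degrees(np.arctan2(*(h1-h2)[1::-1]))-90)/2)
ex=np.array([np.cos(y),np.sin(y),0])
for n,a in(('handle->cabfront',(A+B)/2-(h1+h2)/2),('panel->cabfront',(A+B)/2-(p1+p2)/2)): print(n,a@ex, a@[-ex[1],ex[0],0])
b1,b2=q(722,285,.085),q(708,352,.085);print('bar',b1,b2,((b1+b2)/2),np.linalg.norm(b1-b2),np.degrees(np.arctan2(*(b1-b2)[1::-1])))
S=np.array([ray(d,u,v,.01)for u,v in[(419,198),(467,211),(447,293),(400,281)]]);print('jig',S.mean(0),np.degrees(np.arctan2(*(S[0]+S[1]-S[2]-S[3])[1::-1])))
t=q(503,425,.028);print('tin',t)
E
```

```text
cab front L,R, backL [0.608  0.3177 0.14  ] [0.7018 0.153  0.14  ] [0.7687 0.4102 0.14  ] 0.1894719270420072 0.1854175531329255
yaw 29.93318721546865 29.647358201782296
handle [0.4893 0.1971 0.107 ] [0.5385 0.1119 0.107 ] [0.5139 0.1545 0.107 ] 0.09839406254478478 29.99575084609961
panel front edge [0.50120041 0.25466308 0.127     ] [0.5895436  0.09395152 0.127     ] 0.18339227951161607 28.79760806490802
handle->cabfront 0.16255701273939044 -9.682130358127794e-06
panel->cabfront 0.1253842233093432 -0.0014883967047693504
bar [ 0.57061214 -0.23885006  0.085     ] [ 0.50849402 -0.22381112  0.085     ] [ 0.53955308 -0.23133059  0.085     ] 0.06391268342955482 -13.609566560443847
jig [ 0.53923984 -0.23194677  0.01      ] -15.014326557820995
tin [ 0.44416437 -0.03610711  0.028     ]
```

Emit:
carry_out:
  plan:
    - [[0.5,-0.32,0],0]
    - [[0.98,-0.63,0],0]
    - [[0.98,-0.63,0],0]
    - [[0.98,-0.63,0],0]
    - [[0.98,-0.63,0],0]
    - [[0.98,-0.63,0],0]
    - [[0.98,-0.63,0],0]
    - [[0.98,-0.63,0],0]
    - [[0.98,-0.63,0],0]
    - [[0.98,-0.63,0],0]
    - [[0.98,-0.63,0],0]
    - [[0.98,-0.63,0],0]
    - [[0.98,-0.63,0],0]
    - [[0.98,-0.63,0],0]
    - [[0.98,-0.63,0],0]
    - [[0.98,-0.63,0],0]
    - [[0.98,-0.63,0],0]
    - [[0.9,-0.6,0],0]
    - [[0.5,-0.3,0],0]
    - [[0,0,0],0]
  gripper: 0.75
  grip_force: 20

```text
time_s: 1.87
ee_pos: [0.5791, -0.0433, 0.2391]
tcp_rot: [-179.4, -0.2, 13.1]
wrist_force: [0.9, -0.4, -0.7]
gripper_width: 0.748
```

```bash
cat > go.py <<'E'
import sys; from h import *
# go.py x y z yaw : remaining shift in tool units and twist
s=bot.get_state(); T=list(map(float,sys.argv[1:5])); p=s['ee_pos']; r=s['tcp_rot']
from scipy.spatial.transform import Rotation as Ro
R=Ro.from_euler('xyz',r,degrees=True).as_matrix()
dy=(T[3]-r[2]+180)%360-180
print('t',round(s['time_s'],2),'p',p.round(4),'rot',r.round(2),'g',round(s['gripper_width'],3),'F',s['wrist_force'].round(1))
print('units',(R.T@(np.array(T[:3])-p)/.03).round(2),'twist',round(-dy/5,2))
E
python3 go.py 0.618 -0.024 0.1 7.8
```

```text
t 1.87 p [ 0.5791 -0.0433  0.2391] rot [-1.7943e+02 -1.6000e-01  1.3090e+01] g 0.748 F [ 0.9 -0.4 -0.7]
units [ 1.4  -0.29  4.64] twist 1.06
```

Emit:
carry_out:
  plan:
    - [[0.5,-0.1,0.3],0.5]
    - [[0.5,-0.1,0.8],0.5]
    - [[0.3,0,0.9],0.1]
    - [[0,0,0.9],0]
    - [[0,0,0.9],0]
    - [[0,0,0.6],0]
    - [[0,0,0.2],0]
    - [[0,0,0],0]

```text
time_s: 2.53
ee_pos: [0.6128, -0.0245, 0.0979]
tcp_rot: [-179.5, -0.1, 7.6]
wrist_force: [-0.3, 0.8, 0.7]
gripper_width: 0.751
```

```bash
python3 go.py 0.618 -0.024 0.027 7.8; python3 - <<'E'
from h import *
d=cam('scene'); im=d['frame']; print(proj(d,(.618,-.024,.0145)))
cv2.imwrite('pics/s1.png',cv2.resize(im[190:340,230:430],None,fx=4,fy=4,interpolation=cv2.INTER_CUBIC))
E
```

```text
t 2.53 p [ 0.6128 -0.0245  0.0979] rot [-1.7947e+02 -6.0000e-02  7.5800e+00] g 0.751 F [-0.3  0.8  0.7]
units [0.17 0.03 2.36] twist -0.04
(np.float64(322.93305199738114), np.float64(282.4978083894004))
```

View pics/s1.png

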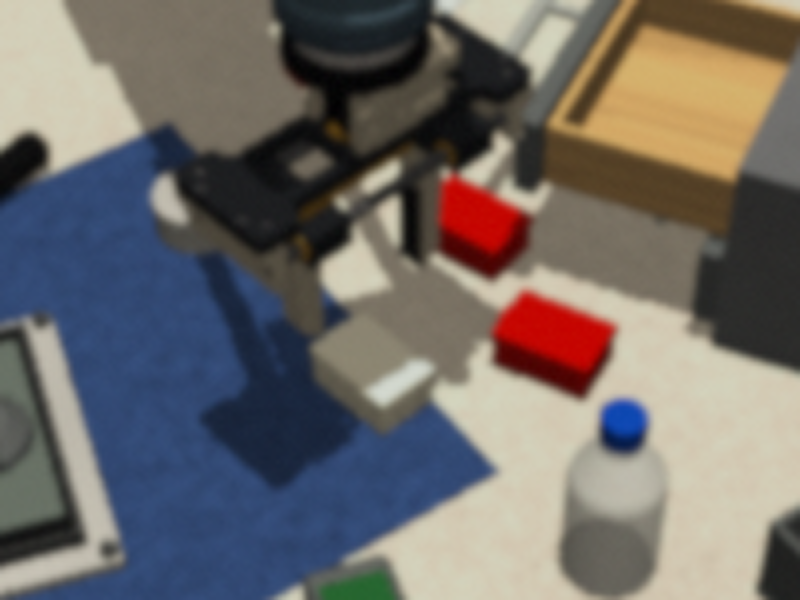

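The scene crop shows the fingers above and astride the white box, which is centred at crop (373,375) against a predicted (372,370). The estimate holds, so I'm descending.

Emit:
carry_out:
  plan:
    - [[0.17,0,0.5],0]
    - [[0,0,0.7],0]
    - [[0,0,0.5],0]
    - [[0,0,0.4],0]
    - [[0,0,0.2],0]
    - [[0,0,0],0]
  gripper: 0.66

```text
time_s: 3.08
ee_pos: [0.6252, -0.0254, 0.0335]
tcp_rot: [-179.8, -1.0, 7.5]
wrist_force: [0.3, -0.4, 0.2]
gripper_width: 0.663
```

```bash
python3 go.py 0.618 -0.024 0.027 7.8
```

```text
t 3.08 p [ 0.6252 -0.0254  0.0335] rot [-179.82   -1.      7.49] g 0.663 F [ 0.3 -0.4  0.2]
units [-0.24 -0.08  0.21] twist -0.06
```

Emit:
carry_out:
  plan:
    - [[-0.2,0,0.2],0]
    - [[0,0,0],0]

```text
time_s: 3.25
ee_pos: [0.6201, -0.0264, 0.028]
tcp_rot: [-179.9, -1.1, 7.5]
wrist_force: [-0.9, 0.3, -1.1]
gripper_width: 0.658
```

Emit:
carry_out:
  plan:
    - [[0,0,0],0]
    - [[0,0,0],0]
    - [[0,0,0],0]
    - [[0,0,0],0]
    - [[0,0,0],0]
    - [[0,0,0],0]
  gripper: 0

```text
time_s: 3.75
ee_pos: [0.6217, -0.0269, 0.0311]
tcp_rot: [-180.0, -1.4, 7.5]
wrist_force: [0.0, 0.2, -0.4]
gripper_width: 0.449
```

```bash
python3 go.py 0.605 0.207 0.2 29.8
```

```text
t 3.75 p [ 0.6217 -0.0269  0.0311] rot [-179.96   -1.4     7.48] g 0.449 F [ 0.   0.2 -0.4]
units [ 0.6  -7.8  -5.61] twist -4.46
```

Emit:
carry_out:
  plan:
    - [[0,0,-0.3],0]
    - [[0,0,-0.6],0]
    - [[0,0,-0.8],0]
    - [[0,0,-0.9],0]
    - [[0,0,-0.9],0]
    - [[0,0,-0.8],0]
    - [[0,-0.3,-0.6],0]
    - [[0,-0.6,-0.4],-0.5]
    - [[0,-0.8,0],-0.6]
    - [[0,-0.8,0],-0.6]
    - [[0,-0.8,0],-0.6]
    - [[0,-0.8,0],-0.6]
    - [[0,-0.8,0],-0.5]
    - [[0,-0.8,0],-0.5]
    - [[0,-0.6,0],-0.4]
    - [[0,-0.3,0],0]
    - [[0,0,0],0]

```text
time_s: 5.17
ee_pos: [0.5551, 0.1661, 0.2086]
tcp_rot: [179.3, -1.7, 29.8]
wrist_force: [-0.1, -0.9, -1.7]
gripper_width: 0.447
```

```bash
python3 go.py 0.605 0.207 0.15 29.8
```

```text
t 5.17 p [0.5551 0.1661 0.2086] rot [179.28  -1.69  29.78] g 0.447 F [-0.1 -0.9 -1.7]
units [ 2.06 -0.38  2.01] twist -0.0
```

Emit:
carry_out:
  plan:
    - [[0.4,-0.1,0],0]
    - [[0.6,-0.1,0],0]
    - [[0.6,-0.1,0],0]
    - [[0.4,-0.1,0],0]
    - [[0.1,0,0.4],0]
    - [[0,0,0.4],0]
    - [[0,0,0.2],0]
    - [[0,0,0],0]

```text
time_s: 5.83
ee_pos: [0.6096, 0.2024, 0.1801]
tcp_rot: [179.0, -1.8, 29.2]
wrist_force: [-0.7, -0.2, -0.9]
gripper_width: 0.449
```

```bash
python3 go.py 0.605 0.207 0.115 29.8; python3 - <<'E'
from h import *
a=cam('scene'); b=cam('top')
A=cv2.resize(a['frame'][140:300,320:530],None,fx=1.9,fy=1.9,interpolation=cv2.INTER_CUBIC)
B=cv2.resize(b['frame'][120:280,140:350],None,fx=1.9,fy=1.9,interpolation=cv2.INTER_CUBIC)
cv2.imwrite('pics/d1.png',np.hstack([A,B]))
u,v=proj(a,(.605,.207,.08)); print((u-320)*1.9,(v-140)*1.9)
E
```

```text
t 5.83 p [0.6096 0.2024 0.1801] rot [179.    -1.77  29.17] g 0.449 F [-0.7 -0.2 -0.9]
units [-0.13 -0.24  2.16] twist -0.13
149.846879317516 150.28027639446373
```

View pics/d1.png

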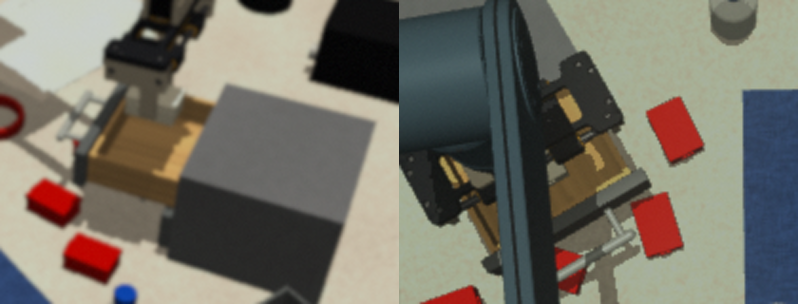

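The left panel shows the box held above the open drawer. The aim point on the drawer floor projects to (150,150), well inside the opening. Lowering now.

Emit:
carry_out:
  plan:
    - [[-0.1,-0.15,0.3],0]
    - [[0,-0.1,0.5],0]
    - [[0,0,0.5],0]
    - [[0,0,0.4],0]
    - [[0,0,0.25],0]
    - [[0,0,0.1],0]
    - [[0,0,0],0]

```text
time_s: 6.52
ee_pos: [0.605, 0.207, 0.1192]
tcp_rot: [178.9, -2.1, 29.0]
wrist_force: [-0.1, -1.0, -1.1]
gripper_width: 0.447
```

```bash
python3 go.py 0.605 0.207 0.112 29.8
```

```text
t 6.52 p [0.605  0.207  0.1192] rot [178.87  -2.13  29.04] g 0.447 F [-0.1 -1.  -1.1]
units [-0.01 -0.    0.24] twist -0.15
```

Emit:
carry_out:
  plan:
    - [[0,0,0.15],0]
    - [[0,0,0.1],0]
    - [[0,0,0.05],0]

```text
time_s: 6.77
ee_pos: [0.6062, 0.2073, 0.1114]
tcp_rot: [178.8, -2.3, 29.0]
wrist_force: [-0.2, 0.3, -1.1]
gripper_width: 0.446
```

```bash
python3 go.py 0.605 0.207 0.112 29.8
```

```text
t 6.77 p [0.6062 0.2073 0.1114] rot [178.81  -2.3   29.04] g 0.446 F [-0.2  0.3 -1.1]
units [-0.04 -0.01 -0.02] twist -0.15
```

Emit:
carry_out:
  plan:
    - [[0,0,0.1],0]
    - [[0,0,0.06],0]

```text
time_s: 6.93
ee_pos: [0.6086, 0.2081, 0.1099]
tcp_rot: [178.7, -2.7, 29.0]
wrist_force: [-2.6, 1.1, 8.1]
gripper_width: 0.45
```

Emit:
carry_out:
  plan:
    - [[0,0,0],0]
    - [[0,0,0],0]
    - [[0,0,0],0]
    - [[0,0,0],0]
  gripper: 0.64

```text
time_s: 7.27
ee_pos: [0.6103, 0.2085, 0.1121]
tcp_rot: [178.6, -2.9, 29.0]
wrist_force: [-0.6, -0.3, -0.2]
gripper_width: 0.629
```

Emit:
carry_out:
  plan:
    - [[0,0,-0.3],0]
    - [[0,0,-0.6],0]
    - [[0,0,-0.8],0]
    - [[0,0,-0.9],0]
    - [[0,0,-0.9],0]
    - [[-0.3,0,-0.6],0]
    - [[-0.8,0,-0.2],0]
    - [[-0.9,0,0],0]
    - [[-0.9,0,0],0]
    - [[-0.9,0,0],0]
    - [[-0.9,0,0],0]
    - [[-0.9,0,0],0]
    - [[-0.6,0,0],0]
    - [[0,0,0],0]

```text
time_s: 8.43
ee_pos: [0.4334, 0.1143, 0.2434]
tcp_rot: [178.4, -3.1, 29.1]
wrist_force: [-0.3, 0.4, 0.0]
gripper_width: 0.639
```

```bash
python3 go.py 0.464 0.126 0.12 29.8; python3 - <<'E'
from h import *
a=cam('scene'); b=cam('top')
A=cv2.resize(a['frame'][140:300,320:530],None,fx=1.9,fy=1.9,interpolation=cv2.INTER_CUBIC)
B=cv2.resize(b['frame'][120:280,140:350],None,fx=1.9,fy=1.9,interpolation=cv2.INTER_CUBIC)
cv2.imwrite('pics/d2.png',np.hstack([A,B]))
E
```

```text
t 8.43 p [0.4334 0.1143 0.2434] rot [178.45  -3.11  29.13] g 0.639 F [-0.3  0.4  0. ]
units [0.86 0.04 4.17] twist -0.13
```

View pics/d2.png

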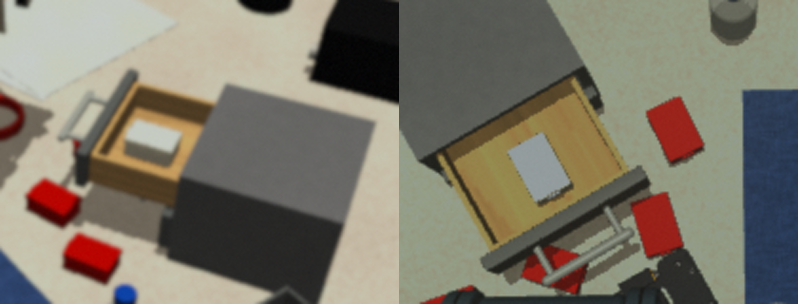

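The white box stands flat in the drawer (right panel, at 540,167). Next I'm closing the fingers, going down in front of the handle and pushing.

Emit:
carry_out:
  plan:
    - [[0.4,0,0.4],-0.1]
    - [[0.3,0,0.8],0]
    - [[0.15,0,0.9],0]
    - [[0,0,0.9],0]
    - [[0,0,0.8],0]
    - [[0,0,0.4],0]
    - [[0,0,0.1],0]
    - [[0,0,0],0]
  gripper: 0

```text
time_s: 9.2
ee_pos: [0.4832, 0.1327, 0.116]
tcp_rot: [178.0, -4.2, 29.7]
wrist_force: [-0.2, -0.8, -0.2]
gripper_width: 0.12
```

```bash
python3 go.py 0.498 0.1453 0.110 29.8; python3 - <<'E'
from h import *
s=bot.get_state();print(s['joint_pos'],s['qvel'])
E
```

```text
t 9.2 p [0.4832 0.1327 0.116 ] rot [178.02  -4.16  29.71] g 0.12 F [-0.2 -0.8 -0.2]
units [ 0.62 -0.13  0.24] twist -0.02
[  2.48194162  14.49561812 107.96335778   0.1734253   52.93714271
  62.74664102] [ 0.53559599  1.78189067 -1.30233074  0.22834489  0.12667467  0.24461751]
```

Emit:
carry_out:
  plan:
    - [[0.1,-0.1,0.15],0]
    - [[0.3,0,0.05],0]
    - [[0.4,0,0],0]
    - [[0.4,0,0],0]
    - [[0.4,0,0],0]
    - [[0.4,0,0],0]
    - [[0.4,0,0],0]
    - [[0.4,0,0],0]

```text
time_s: 9.87
ee_pos: [0.5613, 0.1812, 0.1203]
tcp_rot: [177.9, -4.2, 29.7]
wrist_force: [-1.0, -0.4, -0.5]
gripper_width: 0.007
```

```bash
python3 go.py 0.608 0.208 0.110 29.8
```

```text
t 9.87 p [0.5613 0.1812 0.1203] rot [177.91  -4.24  29.73] g 0.007 F [-1.  -0.4 -0.5]
units [ 1.77 -0.02  0.48] twist -0.01
```

Emit:
carry_out:
  plan:
    - [[0.1,0,0.3],0]
    - [[0.3,0,0.2],0]
    - [[0.3,0,0.03],0]
    - [[0.3,0,0.03],0]
    - [[0.3,0,0.03],0]

```text
time_s: 10.28
ee_pos: [0.6017, 0.2035, 0.1076]
tcp_rot: [177.8, -4.5, 29.8]
wrist_force: [-1.6, -0.1, 0.8]
gripper_width: 0.003
```

```bash
python3 go.py 0.608 0.208 0.110 29.8
```

```text
t 10.28 p [0.6017 0.2035 0.1076] rot [177.76  -4.52  29.81] g 0.003 F [-1.6 -0.1  0.8]
units [ 0.26 -0.02 -0.06] twist 0.0
```

Emit:
carry_out:
  plan:
    - [[0.2,0,0.02],0]
    - [[0.2,0,0.02],0]
    - [[0.15,0,0.01],0]

```text
time_s: 10.53
ee_pos: [0.6032, 0.2051, 0.106]
tcp_rot: [177.9, -2.4, 29.9]
wrist_force: [-12.3, -8.0, 9.2]
gripper_width: 0.003
```

```bash
python3 go.py 0.608 0.208 0.110 29.8
```

```text
t 10.53 p [0.6032 0.2051 0.106 ] rot [177.88  -2.41  29.94] g 0.003 F [-12.3  -8.    9.2]
units [ 0.19  0.   -0.13] twist 0.03
```

Emit:
carry_out:
  plan:
    - [[0.15,0,-0.05],0]
    - [[0.15,0,0],0]

```text
time_s: 10.7
ee_pos: [0.6033, 0.2052, 0.1059]
tcp_rot: [178.0, -1.2, 29.9]
wrist_force: [-13.5, -7.9, 13.2]
gripper_width: 0.004
```

```bash
python3 go.py 0.608 0.208 0.110 29.8
```

```text
t 10.7 p [0.6033 0.2052 0.1059] rot [177.95  -1.18  29.95] g 0.004 F [-13.5  -7.9  13.2]
units [ 0.19  0.   -0.13] twist 0.03
```

Emit:
carry_out:
  plan:
    - [[0.15,0,0],0]
    - [[0.1,0,0],0]
    - [[-0.2,0,0],0]
    - [[-0.6,0,0],0]
    - [[-0.7,0,-0.3],0]
    - [[-0.3,0,-0.7],0]
    - [[0,0,-0.8],0]
    - [[0,0,-0.8],0]
    - [[0,0,-0.4],0]
    - [[0,0,0],0]
  gripper: 0.4

```text
time_s: 11.53
ee_pos: [0.5541, 0.1809, 0.1981]
tcp_rot: [178.0, -0.4, 29.9]
wrist_force: [-0.6, 0.5, 0.3]
gripper_width: 0.397
```

```bash
python3 go.py 0.5395 -0.2315 0.2 -15; python3 - <<'E'
from h import *
a=cam('scene'); b=cam('top')
A=cv2.resize(a['frame'][140:300,320:530],None,fx=1.9,fy=1.9,interpolation=cv2.INTER_CUBIC)
B=cv2.resize(b['frame'][90:250,100:310],None,fx=1.9,fy=1.9,interpolation=cv2.INTER_CUBIC)
cv2.imwrite('pics/d3.png',np.hstack([A,B]))
E
```

```text
t 11.53 p [0.5541 0.1809 0.1981] rot [178.03  -0.4   29.9 ] g 0.397 F [-0.6  0.5  0.3]
units [-7.27 11.67  0.29] twist 8.98
```

View pics/d3.png

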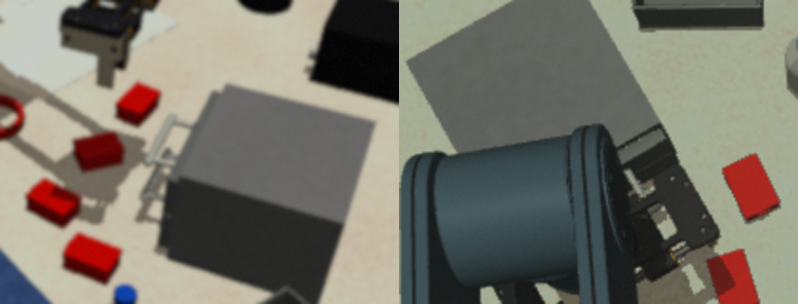

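The crop shows the upper handle directly above the lower one, so the drawer is fully shut. Moving over to the lifter.

Emit:
carry_out:
  plan:
    - [[-0.2,0.34,0],0.3]
    - [[-0.36,0.65,0],0.5]
    - [[-0.34,0.67,0],0.5]
    - [[-0.31,0.69,0],0.5]
    - [[-0.28,0.7,0],0.5]
    - [[-0.25,0.71,0],0.5]
    - [[-0.22,0.72,0],0.5]
    - [[-0.19,0.73,0],0.5]
    - [[-0.15,0.73,0],0.5]
    - [[-0.12,0.74,0],0.5]
    - [[-0.09,0.74,0],0.5]
    - [[-0.06,0.75,0],0.5]
    - [[-0.02,0.75,0],0.5]
    - [[0.01,0.75,0],0.5]
    - [[0.04,0.75,0],0.5]
    - [[0.08,0.75,0],0.5]
    - [[0.1,0.75,0],0.5]
    - [[0.1,0.5,0],0.5]
    - [[0.05,0.2,0],0]
    - [[0,0,0],0]

```text
time_s: 13.3
ee_pos: [0.518, -0.2409, 0.1732]
tcp_rot: [178.7, 1.1, -17.7]
wrist_force: [0.4, -0.4, 0.2]
gripper_width: 0.4
```

```bash
python3 go.py 0.5395 -0.2315 0.14 -15
```

```text
t 13.3 p [ 0.518  -0.2409  0.1732] rot [178.68   1.11 -17.75] g 0.4 F [ 0.4 -0.4  0.2]
units [ 0.61 -0.54  1.08] twist -0.55
```

Emit:
carry_out:
  plan:
    - [[0.25,-0.25,0.2],-0.3]
    - [[0.25,-0.25,0.4],-0.25]
    - [[0.1,-0.05,0.4],0]
    - [[0,0,0.3],0]
    - [[0,0,0.1],0]
    - [[0,0,0],0]

```text
time_s: 13.8
ee_pos: [0.54, -0.2245, 0.1223]
tcp_rot: [178.9, 1.5, -14.3]
wrist_force: [-0.3, -0.1, 0.0]
gripper_width: 0.396
```

```bash
python3 go.py 0.5395 -0.2315 0.081 -15; python3 - <<'E'
from h import *
a=cam('scene'); b=cam('top')
A=cv2.resize(a['frame'][220:360,160:290],None,fx=3,fy=3,interpolation=cv2.INTER_CUBIC)
B=cv2.resize(b['frame'][180:320,370:500],None,fx=3,fy=3,interpolation=cv2.INTER_CUBIC)
cv2.imwrite('pics/l1.png',np.hstack([A,B]))
E
```

```text
t 13.8 p [ 0.54   -0.2245  0.1223] rot [178.94   1.53 -14.33] g 0.396 F [-0.3 -0.1  0. ]
units [0.08 0.21 1.38] twist 0.13
```

View pics/l1.png

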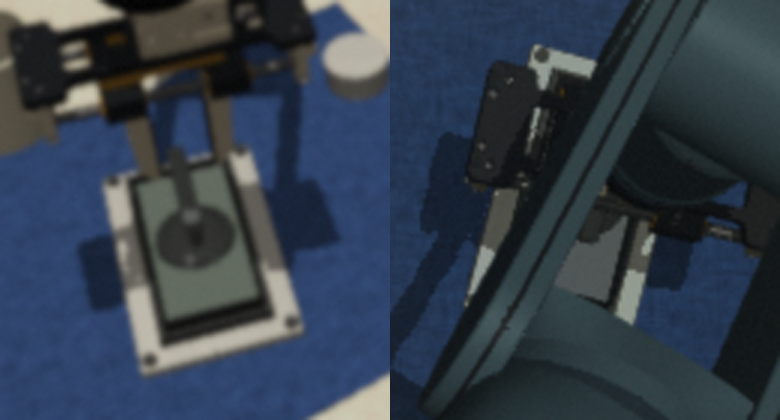

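The fingers straddle the bar: they are at crop (145,160) and (222,150), with the bar at about (183,185). Correcting y and descending.

Emit:
carry_out:
  plan:
    - [[0.05,0.2,0],0.1]
    - [[0,0.05,0.2],0]
    - [[0,0,0.3],0]
    - [[0,0,0.3],0]
    - [[0,0,0.3],0]
    - [[0,0,0.15],0]
    - [[0,0,0],0]

```text
time_s: 14.48
ee_pos: [0.5392, -0.2355, 0.0845]
tcp_rot: [178.8, 1.2, -15.0]
wrist_force: [0.4, -0.1, -0.9]
gripper_width: 0.397
```

```bash
python3 go.py 0.5395 -0.2315 0.081 -15
```

```text
t 14.48 p [ 0.5392 -0.2355  0.0845] rot [178.8    1.19 -14.99] g 0.397 F [ 0.4 -0.1 -0.9]
units [-0.02 -0.13  0.11] twist 0.0
```

Emit:
carry_out:
  plan:
    - [[0,-0.12,0.1],0]
    - [[0,0,0.05],0]

```text
time_s: 14.65
ee_pos: [0.5397, -0.2318, 0.0789]
tcp_rot: [178.8, 1.3, -15.0]
wrist_force: [0.4, -0.3, -1.0]
gripper_width: 0.401
```

Emit:
carry_out:
  plan:
    - [[0,0,0],0]
    - [[0,0,0],0]
    - [[0,0,0],0]
    - [[0,0,0],0]
    - [[0,0,0],0]
    - [[0,0,0],0]
  gripper: 0
  grip_force: 20

```text
time_s: 15.15
ee_pos: [0.5403, -0.2315, 0.0794]
tcp_rot: [178.8, 1.2, -15.0]
wrist_force: [-0.6, 0.4, -0.6]
gripper_width: 0.142
```

```bash
python3 go.py 0.5395 -0.2315 0.19 -15
```

```text
t 15.15 p [ 0.5403 -0.2315  0.0794] rot [178.81   1.19 -14.96] g 0.142 F [-0.6  0.4 -0.6]
units [-0.1   0.08 -3.68] twist 0.01
```

Emit:
carry_out:
  plan:
    - [[0,0,-0.1],0]
    - [[0,0,-0.2],0]
    - [[0,0,-0.25],0]
    - [[0,0,-0.25],0]
    - [[0,0,-0.25],0]
    - [[0,0,-0.25],0]

```text
time_s: 15.65
ee_pos: [0.5404, -0.2304, 0.1209]
tcp_rot: [178.9, 1.4, -15.0]
wrist_force: [0.8, 0.3, -1.2]
gripper_width: 0.137
```

```bash
python3 go.py 0.5395 -0.2315 0.19 -15
```

```text
t 15.65 p [ 0.5404 -0.2304  0.1209] rot [178.86   1.35 -14.97] g 0.137 F [ 0.8  0.3 -1.2]
units [-0.07  0.09 -2.3 ] twist 0.01
```

Emit:
carry_out:
  plan:
    - [[-0.01,0.01,-0.25],0]
    - [[-0.01,0.01,-0.25],0]
    - [[-0.01,0.01,-0.25],0]
    - [[-0.01,0.01,-0.25],0]
    - [[-0.01,0.01,-0.25],0]
    - [[-0.01,0.01,-0.25],0]
    - [[-0.01,0.01,-0.25],0]
    - [[0,0,-0.2],0]
    - [[0,0,-0.1],0]
    - [[0,0,0],0]
    - [[0,0,0],0]
    - [[0,0,0],0]
    - [[0,0,0],0]

```text
time_s: 16.73
ee_pos: [0.5404, -0.2317, 0.1927]
tcp_rot: [178.8, 1.1, -15.0]
wrist_force: [0.6, 0.4, -1.2]
gripper_width: 0.142
```

```bash
python3 go.py 0.5395 -0.2315 0.19 -15; python3 - <<'E'
from h import *
a=cam('scene'); b=cam('top')
A=cv2.resize(a['frame'][180:360,140:300],None,fx=2.4,fy=2.4,interpolation=cv2.INTER_CUBIC)
B=cv2.resize(b['frame'][160:340,350:510],None,fx=2.4,fy=2.4,interpolation=cv2.INTER_CUBIC)
cv2.imwrite('pics/l2.png',np.hstack([A,B]))
y=np.radians(-15)
for dx in(-.0755,.0755):
  for dy in(-.036,.036):
    u,v=proj(a,(.5395+dx*np.cos(y)-dy*np.sin(y),-.2315+dx*np.sin(y)+dy*np.cos(y),.118+.007)); print(round((u-140)*2.4),round((v-180)*2.4))
E
```

```text
t 16.73 p [ 0.5404 -0.2317  0.1927] rot [178.77   1.07 -14.97] g 0.142 F [ 0.6  0.4 -1.2]
units [-0.03  0.    0.09] twist 0.01
131 162
210 142
162 284
248 260
```

View pics/l2.png

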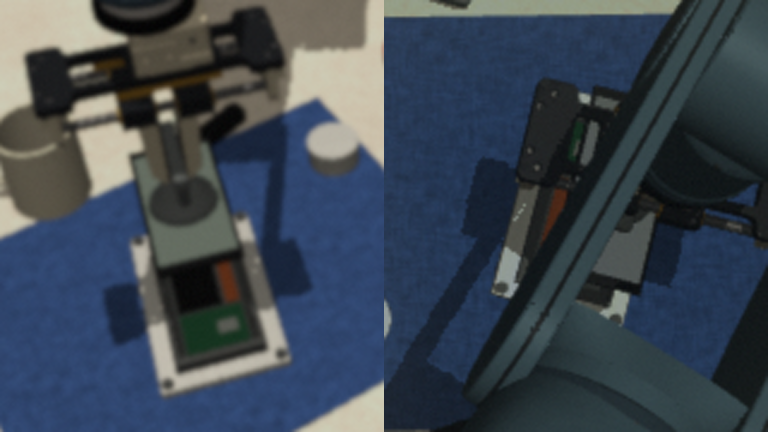

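The screen is up over the opened phone, held by the bar. One check of level with an overlay, at the height it should now be (underside about 0.131).

```bash
python3 - <<'E'
from h import *
a=cam('scene'); k=5
A=cv2.resize(a['frame'][230:305,180:250],None,fx=k,fy=k,interpolation=cv2.INTER_CUBIC); O=A.copy()
y=np.radians(-15); c=[]
for dx,dy in((-.0755,-.036),(-.0755,.036),(.0755,.036),(.0755,-.036)):
    u,v=proj(a,(.5402+dx*np.cos(y)-dy*np.sin(y),-.2317+dx*np.sin(y)+dy*np.cos(y),.136)); c.append(((u-180+.5)*k,(v-230+.5)*k))
cv2.polylines(O,[np.array(c).round().astype(np.int32)],True,(0,255,255),1); cv2.imwrite('pics/l3.png',np.hstack([A,O])); print(c)
s=bot.get_state(); print(s['ee_pos'],s['tcp_rot'],s['time_s'])
E
```

```text
[(np.float64(70.78249451783165), np.float64(72.05399108782316)), (np.float64(236.83155775384748), np.float64(31.734290901642623)), (np.float64(316.6931070891428), np.float64(277.51351068319167)), (np.float64(134.45508335140005), np.float64(326.20947887838355))]
[ 0.54033379 -0.23162996  0.19258015] [178.76958635   1.07684456 -14.97006051] 16.8833
```

View pics/l3.png

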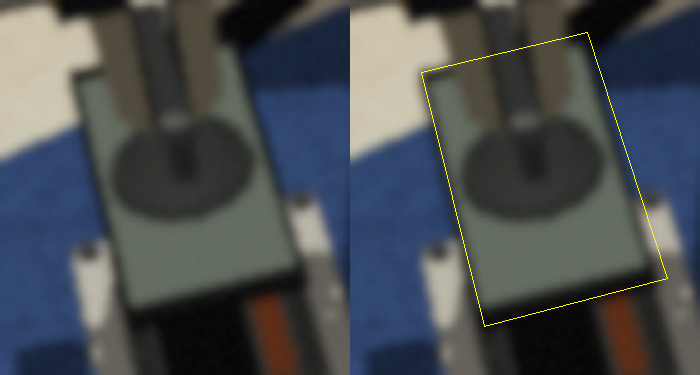

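The overlay agrees to within about 2–3 camera pixels. That puts the screen level to roughly 1–2° and well above 10 cm, and the pose stayed steady between readings. Handing in.

```bash
python3 -c "
from cell import bot
s=bot.get_state();print(s['qvel'].round(2),s['ee_pos'],s['gripper_width']);print(bot.close_job())"
```

```text
[ 0.09 -0.07 -0.17 -0.12 -0.01 -0.04] [ 0.54033379 -0.23162996  0.19258015] 0.1399067135768748
the job is handed in; nothing more can be done
None
```

The job is done and handed in at about 17 s of the 64 s allowed. The white screw box is in the upper drawer, the drawer is shut, and the arm is holding the phone screen over the phone by the lifter's bar.

- **Screw box and drawer:** A picture showed the box standing flat in the drawer before I shut it. I pushed the handle until it stopped, at about 15 N level and 13 N upward. A later picture showed the upper handle directly above the lower one.
- **Screen height:** I lifted it straight up about 113 mm, which puts its underside about 131 mm above the bench. This is worked out from how far the arm moved, since the last picture cannot measure height by itself.
- **Steadiness:** The arm was still at the last reading, with the fingers holding the 13 mm bar.
- **Level:** The gripper's tilt is about 1.2° about each level axis and changed by less than 0.3° during the lift. The last picture's overlay was 2–3 pixels off a perfectly level outline at the near end, which could be a 1–2° tilt or calibration error. I did not pursue it further.
- **Tilt drift earlier:** The gripper's tilt had crept up to about 4.5° while I was handling the box and drawer. Pushing against the shut drawer brought it back before I gripped the lifter.
- **Other things on the bench:** I saw no sign of anything else being moved or touched, but I did not measure their positions again at the end.

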